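Hang the crate's little door on its pins and button it shut

ROBOT

A 6-joint arm with a two-finger parallel gripper is mounted at the origin on the work surface. World frame = base frame: x ahead of the robot, y to its left, z up, the work surface at z = 0. Lengths are in mm, angles in rad, forces in N, time in s.
With the tool pointing down it reaches from about 275 to 750 mm from the base axis. Payload 10.2 kg.
Tool frame: the origin (TCP) lies at the very end of the fingers, on their centre line; the grasp point (between the pads) lies 19 mm behind it; z points along the fingers, y is the line along which they close (so a half turn about z gives the same grasp; the last joint's range is limited). The gripper opens to 88 mm and grips with 3 to 60 N. Pads are 18 mm wide; open, the fingers measure 123 mm over their backs; the gripper's body (75 mm by 187 mm) begins 45 mm behind the grasp point.
Start: joints at [-1.569, 0.313, 1.498, -0, 1.331, -0.223], TCP at [117.015, -511.8, 238.72] pointing down, gripper open.
Joint ranges: [-2.94, 2.94], [-0.97, 2.17], [0.19, 2.56], [-1.23, 4.37], [0.02, 3.11], [-2.88, 2.88]. Speed limits (rad/s): [2.39, 2.39, 3.01, 3.14, 3.14, 3.14].

INTERFACE

Orientations are given as a unit quaternion [w, x, y, z].
In Python, from rig import arm gives the robot as it stands.
- The arm moves only by the shell command python3 -m crank 'ROWS' [FORCE]. ROWS is JSON, a list of rows, each a list of 7 numbers: the turn, a rotation vector about the tool's x, y, z in rad, then the shift along the tool's x, y, z in cm, then the opening, from 0 (shut) to 1 (fully open). A call has 1 to 12 rows; each row is the pose to reach, as a shift and turn from the pose commanded when the call began, along the tool's axes at that moment; what a row does not reach only later rows make up. A row lasts 1/8 s, in which the tool goes at most 62.5 mm and 10.7 degrees, less where a joint would pass 70% of its speed; a pose out of reach is approached as far as the arm can. A call with a gripper value outside its range is refused whole. The fingers move at their own pace and stop on an object; FORCE is the grip in N (left out, the last holds). Time passes only in rows, so rows that repeat a pose let the fingers close. It gives the time, the measured TCP pose, the force, the opening and the grip force at its end, in the units of the state.
- arm.read_state(): the state, without advancing time (a new reading comes with each control period).
- arm.grab_frame(name): name is "side" or "top" or "wrist"; returns (picture, depth): 384x512x3 uint8, blue, green, red; 384x512 float32, mm along the optical axis (not along the pixel's ray), 0 where there is no reading.
- arm.camera_info(name): a dict with "mtx" (3x3 intrinsics, pixels), "extrinsics" (4x4, takes a point from camera to world coordinates). Camera axes: x right, y down, z forward; pixel columns grow to the right and rows downward; lengths in mm; the calibration is good to about 2 mm. The wrist camera is an equidistant fisheye: a pixel r from the principal point sees the ray r / f radians off the axis. A picture is of the moment at which its call begins: read the wrist's pose just before it. camera_info takes no time and is no camera call; for the wrist camera it gives the pose at the moment of the call.
- arm.hand_in(): hands the job in; it is judged then, once.
The state is a dict: "clock": time; "joints": joint angles; "qd": joint speeds; "tau": joint torques, N m; "tool_pos": TCP position; "orientation": TCP orientation; "contact_force": force on the tool from outside, world axes, zero at the start; "ft_torque": the same for the moment, N m; "opening": opening from 0.0 (shut) to 1.0 (fully open); "grip_force": force on a finger pad.
Only numpy, scipy, OpenCV 4.12 (cv2) and the standard library are available. Lean on these libraries where they do the work, as an engineer would, in place of code of your own. Each camera call takes 0.05 s, during which the arm holds its last target. There are 200 camera calls.

TASK

The bedside crate lies on its back so that its little door can go back on. Tilt the door and hook its two steel pins under the crate's bottom rail (the edge of the opening opposite the wooden turn button), then swing the door down, without letting it drop, until it lies flush in the opening. Last, turn the wooden button square across the door's free edge to hold it, let go, and leave the other things as they are.

Things in the scene. Friction and masses are not known exactly. Their poses are not given: they have to be found in the camera images.
- door: Loose whitewashed door, 0.24-0.43 kg: board 170 (x) x 130 (y) x 12 mm. Origin: centre of its back face; +z out of its front face, +x to the free edge, -x to the pin edge. On the back, two battens 10 mm thick, 96 mm long in y, at x -72..-52 and 35..55 mm; fitted, they go down inside the crate. Starts flat on the table on its battens, front up, pins roughly towards the robot.
- pin_ends (a point): Midway between the ends of the door's two steel pins, on their axes: (-111, 0, -6) mm in the door's frame, same axes. The pins, 8 mm thick, lie along x under the back face at y = +/-35 mm (2 to 10 mm behind that face) and stick out 26 mm beyond the pin edge.
- door_grip (a point): Centre of the wooden bar handle on the door's front: (15, 0, 36) mm in the door's frame, same axes. The bar is 90 mm long in y, 18 mm thick in x, 20 mm high; its underside is 14 mm and its top 34 mm above the front face, on a foot at each end.
- crate: Fixed whitewashed crate lying on its back, empty, 330 (x) x 400 (y) x 180 mm high; origin under its centre on the table, z up. Its front face looks up and has the door opening in the middle. -x: bottom rail, towards the robot; +x: top rail, with the turn button. Front boards are 12 mm thick; under the bottom rail is free space.
- opening (a point): Centre of the door opening, level with the front face; crate's axes. Edges at x = -90 (bottom rail), x = +90 (top rail), y = +/-68 mm. Stop strips 12 mm below the face reach in 11 mm at both sides, 20 mm at the top rail, none at the bottom rail. The fitted door rests on them: origin 12 mm below this point, axes as here, play +/-5 mm in x, +/-3 mm in y.
- button (a joint): Wooden turn button on the top rail, rad. 0: its length lies along the rail (y of the opening), door free; positive is anticlockwise from above. +1.57 or -1.57: square across the door's free edge, holding the door (either way round). Range +/-1.8; it turns with light friction (0.04 N m) and stays where it is left.
- button_mid (a point): Centre of the turn button, half-way up, on its upright pivot, 115 mm from the centre of the opening along its +x and 10 mm above the crate's front face. Turns with the button: own y along its length. The button is 92 mm long, 20 mm wide, 14 mm thick; its underside is 3 mm above the crate's front face.
- pill_organiser_mid (a point): Bystander: clear plastic pill organiser with seven flip lids, 164 x 36 x 23 mm, on the table on the robot's side of the door; point at its centre, half-way up.
- egg_cup: Bystander: white ceramic egg cup, 49 mm wide, 62 mm tall, on the table beyond the door's free edge; origin under its foot.
- shoehorn: Bystander: aluminium shoehorn, 160 mm long, 41 mm wide, 11 mm high, lying on the crate's front face beside the opening at its +y side; origin under its middle, long axis x.
- phone_stand: Bystander: black plastic phone stand, 95 x 75 mm, 101 mm tall, at the far side of the table; origin under its base.
Mind the look-alikes: they are no part of the job. What is shaped like the door but purple is not meant.

How it is judged (in metres and radians):
On the way, in this order (a step that is already met when the one before it is completed fails the run):
1. the door's pins are hooked under the bottom rail (8 mm or more) while the door is still tilted, by 0.1 rad or more (x of pin_ends in the frame of opening between -0.14 and -0.098 m and z of pin_ends in the frame of opening between -0.06 and -0.012 m and angle between door's own z axis and vertical above 0.1 rad), for 0.1 s.
2. the door lies flush in the opening (z of door in the frame of opening between -0.015 and -0.009 m and angle between the z axis of door and the z axis of opening, either way round below 0.035 rad and x of pin_ends in the frame of opening below -0.098 m), for 0.2 s.
At the end, for the whole second after the job is handed in: The door lies at rest in the opening, its face within 3 mm and 2 degrees of flush with the crate's front, its pins 8 mm or more under the bottom rail, and the turn button stands across the door's free edge, within 20 degrees of square (all of step 2 and linear speed of door below 0.02 m/s and (value of joint button above 1.22 rad or value of joint button below -1.22 rad)); the robot touches nothing.
It fails at once if the door is let drop: it turns faster than 4 rad/s within 100 mm of the opening (distance between door and opening below 0.1 m and angular speed of door above 4 rad/s).
It fails at once if a bystander is moved by more than 30 mm (distance of any of pill_organiser_mid, egg_cup, shoehorn, phone_stand from where it was at the start of the episode above 0.03 m).
It also fails if it takes over 61 s, if anything falls off the work surface, if the arm or the gripper's body presses on something with over 40 N, if the wrist force passes 120 N, or if a joint passes its speed limit or range.

## Working session

There is one attempt and no reset: what is moved stays moved. The work goes in short steps, Python scripts to look and compute and a shell command to move; the robot and the scene stay as the last step left them, time stands still between calls to the robot, and variables do not carry over. Pictures are saved under pics/ and viewed, at most 10 in all, crops included, and the job is handed in when it is done.

```bash
ls; mkdir -p pics; python3 - <<'E'
from rig import arm
import cv2,numpy as np
s=arm.read_state();print(s)
for n in ["top","side"]:
    p,d=arm.grab_frame(n);cv2.imwrite(f"pics/{n}0.png",p);np.savez(f"{n}0.npz",p=p,d=d)
    i=arm.camera_info(n);print(n,np.array(i["mtx"]).round(1).tolist(),np.array(i["extrinsics"]).round(3).tolist())
E
```

```text
pics
{'clock': 0.0, 'joints': array([-1.56942313e+00,  3.13465920e-01,  1.49842437e+00,  9.53242061e-06,
        1.33103207e+00, -2.23411040e-01]), 'qd': array([ 0.00018038, -0.0008985 , -0.00062829, -0.00050763,  0.0006744 ,
        0.00071903]), 'tau': array([ 5.06329106e-04, -4.02204573e+01, -2.52276313e+01,  6.95213769e-02,
        3.51534190e-02, -9.80219920e-05]), 'tool_pos': array([ 117.00485032, -511.5397327 ,  238.15771989]), 'orientation': array([-6.60248507e-04,  9.93690559e-01,  1.12154493e-01,  7.82605043e-05]), 'contact_force': array([-0.52799685,  0.07413615, -0.1941789 ]), 'ft_torque': array([-0.03165932, -0.0399816 ,  0.06002392]), 'grip_force': 0.0, 'opening': 1.005975987878873}
top [[358.0, 0.0, 252.1], [0.0, 358.0, 194.6], [0.0, 0.0, 1.0]] [[0.003, -0.982, 0.191, 377.3], [-0.999, -0.011, -0.037, 75.891], [0.038, -0.191, -0.981, 1023.379], [0.0, 0.0, 0.0, 1.0]]
side [[385.3, 0.0, 255.9], [0.0, 385.3, 197.2], [0.0, 0.0, 1.0]] [[-0.032, 0.694, -0.72, 1274.378], [0.999, 0.015, -0.03, 82.361], [-0.011, -0.72, -0.694, 823.538], [0.0, 0.0, 0.0, 1.0]]
```

View pics/top0.png

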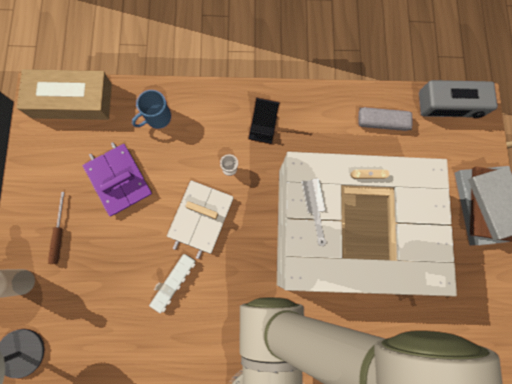

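View pics/side0.png

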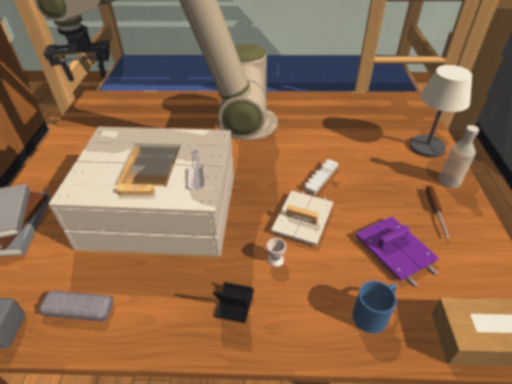

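Top view: the whitewashed door is at about (201,218) with its pins at about (175,247) and (199,254). The opening is at (368,222), the button at (370,173), and the purple decoy at (117,180). The side view agrees. Next I measure.

```bash
cat > h.py <<'E'
import numpy as np,cv2
from rig import arm
from scipy.spatial.transform import Rotation as Ro
def cloud(d,n):
    i=arm.camera_info(n);K=np.array(i["mtx"]);E=np.array(i["extrinsics"])
    v,u=np.mgrid[:384,:512];r=np.stack([(u-K[0,2])/K[0,0]*d,(v-K[1,2])/K[1,1]*d,d],-1)
    return r@E[:3,:3].T+E[:3,3]
def ray(uv,n,z):
    i=arm.camera_info(n);K=np.array(i["mtx"]);E=np.array(i["extrinsics"])
    q=(np.c_[np.atleast_2d(uv),np.ones(len(np.atleast_2d(uv)))]@np.linalg.inv(K).T)@E[:3,:3].T
    return E[:3,3]+q*((z-E[2,3])/q[:,2])[:,None]
def tool(yaw,tilt=0):  # tool y along object x (yaw), z down; tilt lifts the free (+x) edge
    c,s=np.cos(yaw),np.sin(yaw)
    return np.array([[-s,c,0],[c,s,0],[0,0,-1]]).T.T@Ro.from_rotvec([-tilt,0,0]).as_matrix()
def pose():
    s=arm.read_state();q=s["orientation"]
    return Ro.from_quat(np.r_[q[1:],q[0]]).as_matrix(),s["tool_pos"],s
def row(R,p):
    R0,p0,_=pose()
    print("row",Ro.from_matrix(R0.T@R).as_rotvec().round(3),(R0.T@(np.array(p)-p0)/10).round(2))
def rect(mask):
    cs,_=cv2.findContours(mask.astype(np.uint8),cv2.RETR_EXTERNAL,cv2.CHAIN_APPROX_NONE)
    return max(cs,key=cv2.contourArea)[:,0].astype(float)
E
python3 - <<'E'
from h import *
f=np.load("top0.npz");p,d=f["p"],f["d"];P=cloud(d,"top");hsv=cv2.cvtColor(p,cv2.COLOR_BGR2HSV)
white=(hsv[...,1]<90)&(hsv[...,2]>120)
def win(m,u0,u1,v0,v1):
    o=np.zeros_like(m);o[v0:v1,u0:u1]=m[v0:v1,u0:u1];return o
print("table z",np.median(P[300:330,100:140,2]),"crate z",np.median(P[265:280,320:430,2]))
m=cv2.morphologyEx(win(white,165,238,176,250).astype(np.uint8),cv2.MORPH_OPEN,np.ones((5,5)))
c=rect(m);W=ray(c,"top",22)[:,:2].astype(np.float32);print("door",cv2.minAreaRect(W))
w=win((hsv[...,1]>90)&(hsv[...,2]>150),183,219,198,222);cw=np.argwhere(w)[:,::-1]
print("bar px",len(cw),cw.mean(0));W=ray(cw,"top",56)[:,:2].astype(np.float32);print("bar",cv2.minAreaRect(W),W.mean(0))
# crate
b=(hsv[...,1]>70)&(hsv[...,2]>150)
cb=np.argwhere(win(b,345,395,165,181))[:,::-1];W=ray(cb,"top",197)[:,:2].astype(np.float32);print("button",len(cb),W.mean(0),cv2.minAreaRect(W))
m=win(~white,338,402,183,263).astype(np.uint8);m=cv2.morphologyEx(m,cv2.MORPH_OPEN,np.ones((5,5)))
W=ray(rect(m),"top",180)[:,:2].astype(np.float32);print("opening",cv2.minAreaRect(W))
top=(abs(P[...,2]-180)<15)&(np.mgrid[:384,:512][1]>270)&(np.mgrid[:384,:512][0]<295)
W=ray(rect(cv2.morphologyEx(top.astype(np.uint8),cv2.MORPH_OPEN,np.ones((5,5)))),"top",180)[:,:2].astype(np.float32);print("crate",cv2.minAreaRect(W))
E
```

```text
table z 1.215661407211769 crate z 180.27351473541057
door ((509.2670593261719, 184.15643310546875), (135.2666778564453, 175.6715545654297), 69.30095672607422)
bar px 124 [201.48387097 210.01612903]
bar ((521.1337890625, 176.42376708984375), (85.0606460571289, 15.532938003540039), 69.04280853271484) [521.4384  177.09813]
button 263 [ 592.75024 -239.7295 ] ((591.8226928710938, -238.33277893066406), (19.90157127380371, 91.17095947265625), 0.7787413001060486)
opening ((478.67022705078125, -234.02389526367188), (126.32477569580078, 174.13458251953125), 88.21041107177734)
crate ((479.4880065917969, -236.541015625), (401.58831787109375, 330.09356689453125), 88.14521026611328)
```

```bash
python3 - <<'E'
from h import *
row(tool(np.radians(-20.7)),[521,177,300]);row(tool(np.radians(-20.7)),[521,177,160])
E
```

```text
row [-0.001 -0.001 -0.985] [ 54.73 -58.12  -6.1 ]
row [-0.001 -0.001 -0.985] [ 54.73 -58.11   7.9 ]
```

```bash
python3 -m crank '[[0,0,0,0,0,-6,1],[0,0,-0.98,54.7,-58.1,-6,1],[0,0,-0.98,54.7,-58.1,-6,1],[0,0,-0.98,54.7,-58.1,-6,1],[0,0,-0.98,54.7,-58.1,-6,1],[0,0,-0.98,54.7,-58.1,-6,1],[0,0,-0.98,54.7,-58.1,-6,1],[0,0,-0.98,54.7,-58.1,-6,1],[0,0,-0.98,54.7,-58.1,-6,1],[0,0,-0.98,54.7,-58.1,-6,1],[0,0,-0.98,54.7,-58.1,-6,1],[0,0,-0.98,54.7,-58.1,-6,1]]'
python3 - <<'E'
from h import *
row(tool(np.radians(-20.7)),[521,177,160])
E
```

```text
clock: 1.6
tool_pos: [465.5, 83.4, 298.6]
orientation: [0.0, 0.824, 0.567, -0.0]
contact_force: [1.2, -0.6, 0.2]
opening: 1.003
grip_force: 0.0
row [ 0.     0.    -0.004] [10.73  1.84 13.86]
```

```bash
python3 -m crank '[[0,0,0,10.7,1.8,0,1],[0,0,0,10.7,1.8,8,1],[0,0,0,10.7,1.8,13.8,1],[0,0,0,10.7,1.8,13.8,1],[0,0,0,10.7,1.8,13.8,1],[0,0,0,10.7,1.8,13.8,1]]'
python3 - <<'E'
from h import *
i=arm.camera_info("wrist");p,d=arm.grab_frame("wrist");cv2.imwrite("pics/w1.png",p);np.savez("w1.npz",p=p,d=d,K=i["mtx"],E=i["extrinsics"])
print(np.round(i["mtx"],1).tolist(),np.round(i["extrinsics"],3).tolist(),pose()[1])
E
```

```text
clock: 2.35
tool_pos: [520.5, 174.6, 162.0]
orientation: [0.0, 0.824, 0.567, 0.001]
contact_force: [-0.1, 0.1, -0.4]
opening: 1.0
grip_force: 0.0
[[297.3, 0.0, 251.1], [0.0, 297.3, 191.2], [0.0, 0.0, 1.0]] [[0.934, -0.343, -0.102, 546.711], [-0.358, -0.894, -0.269, 244.38], [0.001, 0.288, -0.958, 308.739], [0.0, 0.0, 0.0, 1.0]] [520.53705007 174.54847351 162.22898914]
```

View pics/w1.png

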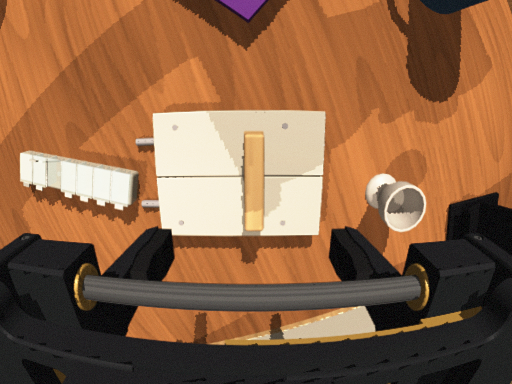

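The wrist view shows the door at (154–325, 110–236), with the bar at (254,180) and the pins on the left at (145,142) and (150,203). The gripper is aligned. The organiser at (80,180) and the egg cup at (395,200) are clear. I'll measure the door in this view.

```bash
cat >> h.py <<'E'
def wray(uv,f,z):
    q=cv2.fisheye.undistortPoints(np.array(uv,float).reshape(-1,1,2),np.array(f["K"],float),np.zeros(4))[:,0]
    E=f["E"];q=np.c_[q,np.ones(len(q))]@E[:3,:3].T
    return (E[:3,3]+q*((z-E[2,3])/q[:,2])[:,None])
def win(m,u0,u1,v0,v1):
    o=np.zeros(m.shape,np.uint8);o[v0:v1,u0:u1]=m[v0:v1,u0:u1];return o
def mar(W):
    return cv2.minAreaRect(W[:,:2].astype(np.float32))
E
python3 - <<'E'
from h import *
f=np.load("w1.npz");hsv=cv2.cvtColor(f["p"],cv2.COLOR_BGR2HSV)
w=win((hsv[...,1]<80)&(hsv[...,2]>120),152,335,100,242);w=cv2.morphologyEx(w,cv2.MORPH_OPEN,np.ones((7,7)))
print("door",mar(wray(rect(w),f,22)))
b=win((hsv[...,1]>90)&(hsv[...,2]>110),235,272,125,228);b=cv2.morphologyEx(b,cv2.MORPH_OPEN,np.ones((5,5)))
print("bar",mar(wray(rect(b),f,56)))
R=tool(np.radians(-20.7))
E
```

```text
door ((506.2272644042969, 184.58851623535156), (129.99395751953125, 177.43478393554688), 69.19510650634766)
bar ((525.1466674804688, 181.1688232421875), (87.95252227783203, 17.587432861328125), 69.06769561767578)
```

```bash
python3 - <<'E'
from h import *
row(tool(np.radians(-20.9)),[523.5,178.7,29])
E
```

```text
row [ 0.002 -0.001 -0.001] [ 0.48  0.1  13.32]
```

```bash
python3 -m crank '[[0,0,0,0.5,0.1,4,1],[0,0,0,0.5,0.1,8,1],[0,0,0,0.5,0.1,11.5,1],[0,0,0,0.5,0.1,13.2,1],[0,0,0,0.5,0.1,13.2,1],[0,0,0,0.5,0.1,13.2,1],[0,0,0,0.5,0.1,13.2,0],[0,0,0,0.5,0.1,13.2,0],[0,0,0,0.5,0.1,13.2,0],[0,0,0,0.5,0.1,13.2,0],[0,0,0,0.5,0.1,13.2,0],[0,0,0,0.5,0.1,13.2,0]]' 40
```

```text
clock: 3.9
tool_pos: [522.6, 179.0, 28.7]
orientation: [-0.0, 0.824, 0.567, -0.0]
contact_force: [-0.1, -0.9, -0.6]
opening: 0.343
grip_force: 0.0
```

```bash
python3 -m crank '[[0,0,0,0,0,0,0],[0,0,0,0,0,0,0],[0,0,0,0,0,0,0],[0,0,0,0,0,0,0],[0,0,0,0,0,-1,0],[0,0,0,0,0,-3,0],[0,0,0,0,0,-7,0],[0,0,0,0,0,-12,0],[0,0,0,0,0,-18,0],[0,0,0,0,0,-24,0],[0,0,0,0,0,-30,0],[0,0,0,0,0,-30,0]]' 60
python3 - <<'E'
from h import *
# opening frame
th=np.radians(-1.8);O=np.array([479.3,-236.4,180.])
row(tool(th,0.5),[479,-236,430]);row(tool(th,0),[479,-236,330])
E
```

```text
clock: 5.4
tool_pos: [523.2, 179.2, 333.3]
orientation: [0.002, 0.824, 0.567, 0.004]
contact_force: [-0.5, -0.3, -3.9]
opening: 0.199
grip_force: 60.0
row [-0.488  0.081 -0.328] [-40.32  10.8   -9.75]
row [ 0.008 -0.003 -0.334] [-40.36  10.72   0.25]
```

```bash
python3 - <<'E'
from h import *
th=np.radians(-1.8)
row(tool(th,0),[475,-390,330])
E
```

```text
row [ 0.008 -0.003 -0.334] [-54.88  15.86   0.23]
```

```bash
python3 -m crank '[[0,0,-0.03,-4,1.2,0,0],[0,0,-0.06,-9,2.6,0,0],[0,0,-0.1,-15,4.3,0,0],[0,0,-0.15,-21,6,0,0],[0,0,-0.19,-27,7.8,0,0],[0,0,-0.23,-33,9.5,0,0],[0,0,-0.27,-39,11.3,0,0],[0,0,-0.3,-45,13,0,0],[0,0,-0.32,-50,14.5,0,0],[0,0,-0.334,-54.9,15.9,0,0],[0,0,-0.334,-54.9,15.9,0,0],[0,0,-0.334,-54.9,15.9,0,0]]'
python3 -m crank '[[0,0,0,0,0,0,0],[0,0,0,0,0,0,0]]'
python3 - <<'E'
from h import *
i=arm.camera_info("wrist");R,p0,_=pose();p,d=arm.grab_frame("wrist");cv2.imwrite("pics/w2.png",p);np.savez("w2.npz",p=p,d=d,K=i["mtx"],E=i["extrinsics"],R=R,t=p0)
print(R.round(3).tolist())
E
```

```text
clock: 6.9
tool_pos: [474.6, -389.8, 327.4]
orientation: [-0.001, 0.718, 0.696, 0.0]
contact_force: [-0.2, -0.5, -3.4]
opening: 0.198
grip_force: 60.0
clock: 7.15
tool_pos: [475.0, -389.6, 329.0]
orientation: [0.0, 0.718, 0.696, 0.0]
contact_force: [-0.3, 0.4, -3.1]
opening: 0.197
grip_force: 60.0
[[0.031, 1.0, 0.0], [1.0, -0.031, -0.0], [-0.0, 0.0, -1.0]]
```

View pics/w2.png

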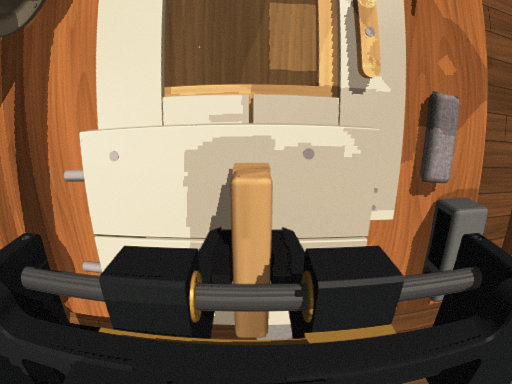

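The view shows the held door with its +y edge along v≈129, corners at (80,131) and (380,129), and its pins on the left. Above it is the opening: rail edge at u≈163, -y edge at v≈96, top-rail edge at u≈340, and button end at (368,75). I'll turn the edges into positions.

```bash
python3 - <<'E'
from h import *
f=np.load("w2.npz");p,d=f["p"],f["d"];hsv=cv2.cvtColor(p,cv2.COLOR_BGR2HSV);S=hsv[...,1].astype(float)
print(S[50,155:172],S[50,328:346],S[80:102,200],S[80:102,300],sep="\n")
def trans(l): # strongest saturation step, subpixel
    g=np.abs(np.diff(cv2.GaussianBlur(l.reshape(1,-1),(5,1),0)[0]));k=g.argmax();k0=max(k-2,0);w=g[k0:k+3]
    return (np.arange(k0,k0+len(w))*w).sum()/w.sum()+.5
L=[(150+trans(S[v,150:176]),v) for v in range(15,80,5)]
B=[(u,86+trans(S[86:108,u])) for u in range(180,320,10) if abs(u-250)>8]
Rr=[(328+trans(S[v,328:352]),v) for v in range(25,85,5)]
th=np.radians(-1.8);ax=np.array([np.cos(th),np.sin(th)]);ay=np.array([-ax[1],ax[0]]);O=np.array([479.3,-236.4])
for n,q in (("rail x",L),("-y",B),("top x",Rr)):
    W=wray(q,f,180)[:,:2];Q=(W-O)@np.c_[ax,ay];print(n,np.median(Q,0).round(1),Q.round(1).tolist()[::4],"dir",np.degrees(np.arctan2(*(Q[-1]-Q[0])[::-1])).round(1))
# door in tool frame from depth
q=cv2.fisheye.undistortPoints(np.mgrid[:384,:512][::-1].reshape(2,-1).T.astype(float).reshape(-1,1,2),f["K"],np.zeros(4)).reshape(384,512,2)
P=(np.dstack([q,np.ones((384,512))])*d[...,None])@f["E"][:3,:3].T+f["E"][:3,3]
T=(P-f["t"])@f["R"]
for a in [(110,160),(160,215),(200,140),(310,140),(350,200),(250,180),(250,210)]:print(a,T[a[1],a[0]].round(1))
face=win((abs(T[...,2]-5)<8),60,400,100,245);face=cv2.morphologyEx(face,cv2.MORPH_OPEN,np.ones((9,9)))
c=rect(face)
print("face z",np.median(T[face>0][:,2]))
for u in (120,150,200,230,300,350): 
    v=np.nonzero(face[:,u])[0].min();print("top edge",u,v,T[v+1,u].round(1))
for v in (150,165,190,205,220):
    us=np.nonzero(face[v])[0];print("row",v,us.min(),us.max(),T[v,us.min()+1].round(1),T[v,us.max()-1].round(1))
E
```

```text
[ 44.  44.  41.  42.  45.  52.  61.  68.  71. 102. 143. 141. 144. 140.
 145. 140. 140.]
[129. 127. 124. 126. 133. 143. 143. 146. 140. 122.  65.  66.  73.  48.
  43.  42.  41.  47.]
[136. 149. 150. 144. 151. 137. 129. 127. 132. 129. 128. 133. 130. 137.
 134.  77.  43.  40.  43.  43.  41.  43.]
[147. 140. 146. 136. 140. 140. 137. 138. 141. 143. 140. 138. 138. 145.
 139. 105.  56.  54.  53.  55.  53.  55.]
rail x [-87.1 -14.8] [[-87.2, 17.9], [-87.0, -4.1], [-86.9, -25.4], [-87.4, -46.2]] dir -90.2
-y [-10.8 -68.7] [[-70.7, -68.4], [-30.4, -68.6], [18.6, -68.7], [58.4, -68.7]] dir -0.1
top x [ 86.5 -22.8] [[86.2, 6.8], [86.5, -14.8], [86.4, -35.9]] dir -89.6
(110, 160) [ 47.  -80.1   6.5]
(160, 215) [ 14.6 -52.1   6. ]
(200, 140) [ 56.5 -26.8   5.8]
(310, 140) [ 7.480e+01 -1.000e-01 -1.466e+02]
(350, 200) [23.4 55.5  6.4]
(250, 180) [ 43.7  -0.7 -27.6]
(250, 210) [ 30.1  -0.7 -26.7]
face z 6.111951186281672
top edge 120 128 [ 64.1 -72.1   6.6]
top edge 150 126 [ 64.3 -54.1   6.4]
top edge 200 125 [ 63.9 -26.4   5.1]
top edge 230 124 [ 64.1 -11.    5.6]
top edge 300 124 [64.3 24.9  5.6]
top edge 350 126 [64.2 52.1  6. ]
row 150 81 369 [ 53.6 -98.5   6.3] [52.1 63.6  6.3]
row 165 82 372 [ 44.7 -98.8   6. ] [43.8 66.2  6.2]
row 190 86 373 [ 29.2 -98.8   6.6] [29.6 68.   5.4]
row 205 92 371 [ 19.9 -95.9   6.3] [20.6 67.9  5.4]
row 220 91 369 [  9.8 -98.8   6.8] [11.2 68.1  5.7]
```

```bash
cat >> h.py <<'E'
th=np.radians(-1.8);O=np.array([479.,-237.1,180.])
A=np.array([[np.cos(th),-np.sin(th),0],[np.sin(th),np.cos(th),0],[0,0,1]])
G=np.array([15,0.3,18.])
def tgt(t,c,dx=0,dz=0):  # rail's lower edge at door (x,z)=c, tilt t
    Rt=np.array([[np.cos(t),0,-np.sin(t)],[0,1,0],[np.sin(t),0,np.cos(t)]])
    q=np.array([-90,0,-12.])+Rt@(G-[c[0],0,c[1]])+[dx,0,dz]
    return tool(th,t),O+A@q
def door():
    R,p,s=pose();D=A.T@np.c_[R[:,1],R[:,0],-R[:,2]];o=A.T@(p-O)-D@G;e=o+D@[-111,0,-6]
    t=np.arctan2(D[2,0],D[0,0]);c=D.T@(np.array([-90,0,-12])-o)
    print("tilt %.3f"%t,"origin",o.round(1),"pins",e.round(1),"rail corner in door",c.round(1),"F",s["contact_force"].round(1),"clock",s["clock"])
E
python3 - <<'E'
from h import *
door();row(*tgt(.5,(-93.5,1.3),24,80));row(*tgt(.5,(-93.5,1.3),24,0))
E
```

```text
tilt 0.000 origin [ -14.3 -153.   131. ] pins [-125.3 -153.1  124.9] rail corner in door [ -75.7  153.1 -142.9] F [ 1.1 -0.8 -3.5] clock 7.2
row [-0.5  0.   0. ] [15.3   2.06  1.43]
row [-0.5  0.   0. ] [15.3   2.05  9.43]
```

```bash
python3 -m crank '[[-0.1,0,0,2.5,0.4,0.2,0],[-0.2,0,0,6,0.8,0.5,0],[-0.3,0,0,9,1.2,0.8,0],[-0.4,0,0,12,1.6,1.1,0],[-0.5,0,0,15.3,2.1,1.4,0],[-0.5,0,0,15.3,2.1,1.4,0],[-0.5,0,0,15.3,2.1,1.4,0],[-0.5,0,0,15.3,2.1,3.4,0],[-0.5,0,0,15.3,2.1,5.4,0],[-0.5,0,0,15.3,2.1,5.4,0],[-0.5,0,0,15.3,2.1,5.4,0]]'
python3 - <<'E'
from h import *
door();row(*tgt(.5,(-93.5,1.3),24,0))
p,d=arm.grab_frame("side");cv2.imwrite("pics/s3.png",cv2.resize(p[90:260,40:260],None,fx=3,fy=3))
E
```

```text
clock: 8.57
tool_pos: [500.9, -239.0, 275.7]
orientation: [0.178, 0.696, 0.674, 0.172]
contact_force: [0.4, -1.1, -3.5]
opening: 0.193
grip_force: 60.0
tilt 0.501 origin [17.5 -1.5 72.7] pins [-77.   -1.5  14.2] rail corner in door [-134.9    1.5  -22.7] F [ 0.4 -1.1 -3.5] clock 8.575
row [ 0.001  0.001 -0.   ] [ 0.16 -2.04  3.56]
```

View pics/s3.png

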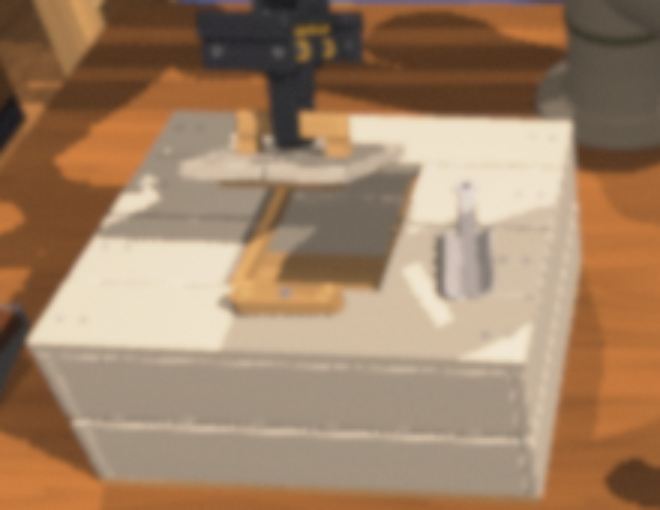

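The door hangs tilted over the opening and is aligned sideways (door at (290,165), opening under it). The button (285,300) and shoehorn (465,250) are clear. I'll lower it inside, then slide it under the rail.

```bash
python3 -m crank '[[0,0,0,0.16,0,0,0],[0,0,0,0.16,-0.5,0.9,0],[0,0,0,0.16,-1,1.8,0],[0,0,0,0.16,-1.5,2.7,0],[0,0,0,0.16,-2.05,3.55,0],[0,0,0,0.16,-2.05,3.55,0],[0,0,0,0.16,-2.05,3.55,0]]'
python3 - <<'E'
from h import *
door();row(*tgt(.5,(-93.5,1.3),0,0))
E
```

```text
clock: 9.5
tool_pos: [499.7, -236.8, 234.0]
orientation: [0.178, 0.696, 0.674, 0.172]
contact_force: [0.2, -0.3, -3.1]
opening: 0.197
grip_force: 60.0
tilt 0.500 origin [16.2  0.7 31. ] pins [-78.3   0.7 -27.5] rail corner in door [-113.8   -0.7   13.2] F [ 0.2 -0.3 -3.1] clock 9.5
row [ 0.     0.001 -0.   ] [-0.07 -2.03 -1.19]
```

```bash
python3 -m crank '[[0,0,0,-0.07,-0.5,-0.29,0],[0,0,0,-0.07,-1,-0.58,0],[0,0,0,-0.07,-1.5,-0.87,0],[0,0,0,-0.07,-2.0,-1.17,0],[0,0,0,-0.07,-2.0,-1.17,0],[0,0,0,-0.07,-2.0,-1.17,0]]'
python3 - <<'E'
from h import *
door()
for t,c in ((.3,(-91.5,.3)),(.12,(-91,-.3)),(.02,(-90,-.6))): row(*tgt(t,c))
E
```

```text
clock: 10.25
tool_pos: [476.5, -236.7, 234.5]
orientation: [0.178, 0.696, 0.674, 0.172]
contact_force: [0.1, -0.4, -3.9]
opening: 0.195
grip_force: 60.0
tilt 0.500 origin [-7.   0.  31.5] pins [-1.016e+02  1.000e-01 -2.700e+01] rail corner in door [-93.7  -0.1   1.6] F [ 0.1 -0.4 -3.9] clock 10.25
row [ 0.2    0.    -0.001] [-0.   -0.08  2.02]
row [ 0.38   0.    -0.001] [-0.   -0.34  3.87]
row [ 0.48   0.    -0.001] [-0.   -0.69  4.84]
```

```bash
python3 -m crank '[[0.05,0,0,0,-0.02,0.5,0],[0.1,0,0,0,-0.04,1.0,0],[0.15,0,0,0,-0.06,1.51,0],[0.2,0,0,0,-0.08,2.02,0],[0.25,0,0,0,-0.15,2.54,0],[0.3,0,0,0,-0.22,3.05,0],[0.3,0,0,0,-0.22,3.05,0],[0.3,0,0,0,-0.22,3.05,0]]'
python3 - <<'E'
from h import *
door()
for t,c in ((.1,(-90.7,-.4)),(.02,(-90,-.6)),(0.01,(-90,-.4))): row(*tgt(t,c))
E
```

```text
clock: 11.25
tool_pos: [489.2, -237.0, 206.7]
orientation: [0.072, 0.715, 0.692, 0.07]
contact_force: [-0.1, -0.1, -2.5]
opening: 0.196
grip_force: 60.0
tilt 0.201 origin [-0.9  0.2  6. ] pins [-108.5    0.2  -22. ] rail corner in door [-90.9  -0.2   0.1] F [-0.1 -0.1 -2.5] clock 11.25
row [ 0.101 -0.    -0.001] [-0.02  0.11  1.02]
row [ 0.181 -0.    -0.001] [-0.02  0.08  1.85]
row [ 0.191 -0.    -0.001] [-0.02  0.07  1.97]
```

```bash
python3 -m crank '[[0.05,0,0,0,0.06,0.5,0],[0.1,0,0,0,0.1,1.01,0],[0.14,0,0,0,0.1,1.43,0],[0.17,0,0,0,0.08,1.74,0],[0.17,0,0,0,0.08,1.74,0],[0.17,0,0,0,0.08,1.74,0]]'
python3 - <<'E'
from h import *
door()
for t,c in ((.0,(-90,-.2)),(0,(-90,0))): row(*tgt(t,c))
E
```

```text
clock: 12.0
tool_pos: [493.4, -237.2, 189.9]
orientation: [0.011, 0.718, 0.696, 0.011]
contact_force: [0.1, -0.5, -2.8]
opening: 0.193
grip_force: 60.0
tilt 0.031 origin [-0.1  0.1 -8.6] pins [-110.8    0.2  -18. ] rail corner in door [-90.   -0.1  -0.7] F [ 0.1 -0.5 -2.8] clock 12.0
row [ 0.031  0.    -0.001] [-0.01  0.05  0.37]
row [ 0.031  0.    -0.001] [-0.01  0.05  0.39]
```

```bash
python3 -m crank '[[0.015,0,0,0,0.03,0.17,0],[0.031,0,0,0,0.05,0.33,0],[0.031,0,0,0,0.05,0.38,0],[0.031,0,0,0,0.05,0.42,0],[0.031,0,0,0,0.05,0.42,0],[0.031,0,0,0,0.05,0.42,0]]'
python3 - <<'E'
from h import *
door()
E
```

```text
clock: 12.75
tool_pos: [493.9, -237.3, 186.7]
orientation: [-0.0, 0.718, 0.696, -0.001]
contact_force: [-4.3, 1.7, 7.0]
opening: 0.195
grip_force: 60.0
tilt -0.001 origin [ -0.1  -0.  -11.3] pins [-111.1    0.   -17.2] rail corner in door [-89.9  -0.   -0.8] F [-4.3  1.7  7. ] clock 12.75
```

```bash
python3 -m crank '[[0,0,0,0,0,0,0.6],[0,0,0,0,0,0,0.6],[0,0,0,0,0,0,0.6],[0,0,0,0,0,0,0.6],[0,0,0,0,0,-2,0.6],[0,0,0,0,0,-5,0.6],[0,0,0,0,0,-9,0.6],[0,0,0,0,0,-14,0.6],[0,0,0,0,0,-18,0.6],[0,0,0,0,0,-18,0.6],[0,0,0,0,0,-18,0.6]]'
python3 - <<'E'
from h import *
i=arm.camera_info("wrist");R,p0,_=pose();p,d=arm.grab_frame("wrist");cv2.imwrite("pics/w4.png",p);np.savez("w4.npz",p=p,d=d,K=i["mtx"],E=i["extrinsics"],R=R,t=p0)
q=cv2.fisheye.undistortPoints(np.mgrid[:384,:512][::-1].reshape(2,-1).T.astype(float).reshape(-1,1,2),i["mtx"],np.zeros(4)).reshape(384,512,2)
E=np.array(i["extrinsics"]);P=((np.dstack([q,np.ones((384,512))])*d[...,None])@E[:3,:3].T+E[:3,3]-O)@A
def at(x,y,r=6):
    m=(abs(P[...,0]-x)<r)&(abs(P[...,1]-y)<r)&(abs(P[...,2])<40);return (np.median(P[m][:,2]).round(1) if m.any() else None)
for x,y in [(-75,40),(-75,0),(-40,40),(60,40),(75,40),(75,20),(-40,100),(60,100),(-110,40),(115,60)]:print(x,y,at(x,y))
print(pose()[1])
E
```

```text
clock: 14.12
tool_pos: [494.0, -237.1, 364.4]
orientation: [-0.001, 0.718, 0.696, -0.0]
contact_force: [1.5, 0.1, -0.7]
opening: 0.604
grip_force: 0.0
-75 40 0.7
-75 0 0.6
-40 40 0.9
60 40 0.7
75 40 0.6
75 20 0.7
-40 100 0.7
60 100 0.7
-110 40 0.8
115 60 0.6
[ 493.97940732 -237.05127202  364.11012413]
```

View pics/w4.png

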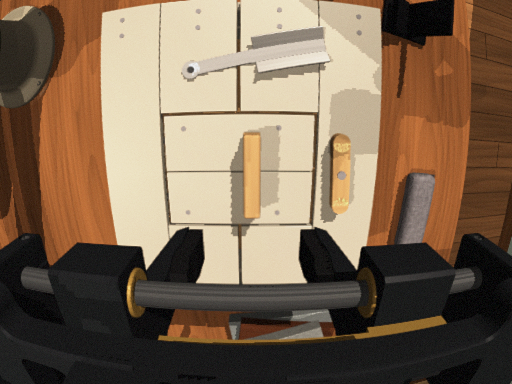

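The door is in and flush: depth gives 0.6–0.9 mm on both the door and the crate face. The bar is at (252,175), the button at (341,174) lying along the rail, and the shoehorn at (260,60) is undisturbed. Now I locate the button.

```bash
python3 - <<'E'
from h import *
f=np.load("w4.npz");hsv=cv2.cvtColor(f["p"],cv2.COLOR_BGR2HSV)
b=win((hsv[...,1]>75)&(hsv[...,2]>90),322,360,125,222);b=cv2.morphologyEx(b,cv2.MORPH_CLOSE,np.ones((7,7)))
W=wray(rect(b),f,197);m=mar(W);print(m);c=np.array([*m[0],197]);print("in opening frame",A.T@(c-O))
print("nominal",O+A@[115,0,10])
row(tool(th),[*((O+A@[115,0,0])[:2]),186])
E
```

```text
((592.203857421875, -240.38958740234375), (24.66926383972168, 92.81827545166016), 0.537723958492279)
in opening frame [113.25132659   0.2678549   17.        ]
nominal [ 593.94325444 -240.71223729  190.        ]
row [-0.003 -0.001 -0.001] [-0.07 10.06 17.78]
```

```bash
python3 -m crank '[[0,0,0,0,5,0,0.6],[0,0,0,0,10,2,0.6],[0,0,0,0,10,7,0.6],[0,0,0,0,10,12,0.6],[0,0,0,0,10,16,0.6],[0,0,0,0,10,17.7,0.6],[0,0,0,0,10,17.7,0.6],[0,0,0,0,10,17.7,0.6],[0,0,0,0,10,17.7,0],[0,0,0,0,10,17.7,0],[0,0,0,0,10,17.7,0],[0,0,0,0,10,17.7,0]]' 12
python3 -m crank '[[0,0,0,0,0,0,0],[0,0,0,0,0,0,0],[0,0,0,0,0,0,0]]'
```

```text
clock: 15.68
tool_pos: [594.0, -240.4, 188.6]
orientation: [-0.0, 0.718, 0.696, -0.0]
contact_force: [-0.2, 0.6, 0.4]
opening: 0.225
grip_force: 11.8
clock: 16.05
tool_pos: [594.0, -240.4, 188.6]
orientation: [-0.0, 0.718, 0.696, -0.0]
contact_force: [-0.7, 0.3, 1.8]
opening: 0.23
grip_force: 11.8
```

```bash
python3 -m crank '[[0,0,0.1,0,0,0,0],[0,0,0.25,0,0,0,0],[0,0,0.4,0,0,0,0],[0,0,0.55,0,0,0,0],[0,0,0.7,0,0,0,0],[0,0,0.85,0,0,0,0],[0,0,1.0,0,0,0,0],[0,0,1.15,0,0,0,0],[0,0,1.3,0,0,0,0],[0,0,1.45,0,0,0,0],[0,0,1.57,0,0,0,0],[0,0,1.57,0,0,0,0]]'
python3 -m crank '[[0,0,0,0,0,0,0],[0,0,0,0,0,0,0.5],[0,0,0,0,0,0,0.5],[0,0,0,0,0,0,0.5],[0,0,0,0,0,-4,0.5],[0,0,0,0,0,-10,0.5],[0,0,0,0,0,-16,0.5],[0,0,0,0,0,-16,0.5],[0,0,0,0,0,-16,0.5]]'
python3 - <<'E'
from h import *
i=arm.camera_info("wrist");p,d=arm.grab_frame("wrist");cv2.imwrite("pics/w5.png",p)
f=dict(K=i["mtx"],E=np.array(i["extrinsics"]));s=arm.read_state();print(s["joints"].round(2),s["contact_force"])
E
```

```text
clock: 17.55
tool_pos: [594.5, -241.0, 188.6]
orientation: [0.001, 1.0, -0.016, 0.0]
contact_force: [4.3, -3.3, 1.1]
opening: 0.229
grip_force: 11.8
clock: 18.68
tool_pos: [594.0, -240.3, 347.1]
orientation: [-0.001, 1.0, -0.016, -0.001]
contact_force: [-0.2, -0.5, 0.1]
opening: 0.502
grip_force: 0.0
[-0.57  0.56  0.86 -0.    1.72  1.04] [0.36749331 1.12049765 0.06589416]
```

View pics/w5.png

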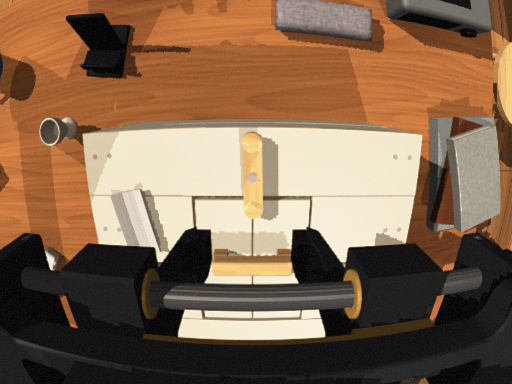

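The button at (252,175) stands square across the door's free edge (v≈197), the door lies flush, and the bystanders are where they were. The gripper is clear, so I hand in.

```bash
python3 -c "
from rig import arm
print(arm.hand_in())"
```

```text
the job is handed in; nothing more can be done
None
```

The door is hooked under the bottom rail and lies flush in the opening, the turn button is square across its free edge, the gripper is clear, and the job was handed in at about 19 s; the verdict was not shown to me.

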